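# Fit the fine lap on the power hone

### The arm

A 6-joint arm with a two-finger parallel gripper is mounted at the origin on the work surface. World frame = base frame: x ahead of the robot, y to its left, z up, the work surface at z = 0. Lengths are in mm, angles in rad, forces in N, time in s.
With the tool pointing down it reaches from about 225 to 875 mm from the base axis. Payload 3.4 kg.
Tool frame: the origin (TCP) lies midway between the tips of the shut fingers; the grasp point (between the pads) lies 19 mm behind it (env.grip_point_offset is the z of the grasp point in the tool frame, in mm); z points along the fingers, y is the line along which they close (so a half turn about z gives the same grasp; the last joint's range is limited). The gripper opens to 85 mm and grips with 20 to 120 N. Pads are 22 mm wide; open, the fingers measure 114 mm over their backs; the gripper's body (76 mm by 85 mm) begins 54 mm behind the grasp point. The pads swing forward as they close: fully open they stand 13 mm farther back than shut.
Start: joints at [-1.34, 0.276, 1.505, -0, 1.361, -0.121], TCP at [198.139, -539.818, 231.328] pointing down, gripper open.
Joint ranges: [-2.89, 2.89], [-0.75, 2.08], [0.22, 2.7], [-1.18, 4.32], [0.11, 2.71], [-2.7, 2.7]. Speed limits (rad/s): [2.57, 2.57, 3.14, 3.14, 3.14, 3.14].

### API

Orientations are given as a unit quaternion [x, y, z, w].
In Python, from plant import env gives the robot as it stands. The module is installed in compiled form; this text tells all that it offers.
- The arm moves only by the tool apply_moves, never from a script. Its argument "deltas" is a list of rows, each a list of 5 numbers: the finger opening in m, from 0 to 0.0854, then the shift along the tool's x, y, z in m, then the turn about the tool's z in degrees. In form: [[gripper, dx, dy, dz, turn], ...]. A call has exactly 8 rows; each row shifts and turns the commanded pose from where the row before left it, along the tool's axes as they then stand; what a row does not reach is not made up. A row lasts 1/8 s, in which the tool goes at most 62.5 mm and 10.7 degrees, less where a joint would pass 70% of its speed; a pose out of reach is approached as far as the arm can. A call is refused whole if a number of a shift passes 0.0625 or a number of a turn 10.7, either way. A call with a gripper value outside its range is refused whole. The fingers move at their own pace and stop on an object; "grip_force" is the grip in N (left out, the last holds). Time passes only in rows, so rows that do not move let the fingers close, or fill a call up. It gives the time, the measured TCP pose, the force, the opening and the grip force at its end, in the units of the state.
- env.read_state(): the state, without advancing time (a new reading comes with each control period).
- env.snapshot(name): name is "scene" or "side" or "wrist"; returns (picture, depth): 420x560x3 uint8, red, green, blue; 420x560 float32, mm along the optical axis (not along the pixel's ray), 0 where there is no reading.
- env.camera_params(name): a dict with "fovy" (degrees; the focal length in pixels is half the picture's height over the tangent of half this angle, whatever the lens; pixels are square), "cx", "cy" (the principal point, pixels), "position" and "orientation" of the camera in the world; the wrist camera has in their place "mount" (4x4, takes a point from camera to tool coordinates, whose origin is the TCP and whose axes are the flange's). Camera axes: x right, y down, z forward; pixel columns grow to the right and rows downward; lengths in mm; the calibration is good to about 2 mm. The wrist camera is an equidistant fisheye: a pixel r from the principal point sees the ray r / f radians off the axis. A picture is of the moment at which its call begins: read the wrist's pose just before it. camera_params takes no time and is no camera call.
- env.sign_off(): hands the job in; it is judged then, once.
The state is a dict: "t": time; "joint_pos": joint angles; "joint_vel": joint speeds; "effort": joint torques, N m; "eef_pos": TCP position; "tcp_rot": TCP orientation; "force": force on the tool from outside, world axes, zero at the start; "ft_torque": the same for the moment, N m; "gripper_width": opening from 0.0 (shut) to 1.0 (fully open); "gripper_force": force on a finger pad.
Only numpy, scipy, OpenCV 4.12 (cv2) and the standard library are available. Lean on these libraries where they do the work, as an engineer would, in place of code of your own. Each camera call takes 0.05 s, during which the arm holds its last target. There are 200 camera calls.

### The job

Swing the sharpening fixture on its mast clear of the drive plate, then fit the blue-hubbed lap on the power hone: set it over the centre pilot and turn it under light pressure until its keyway drops over the drive tongue and it lies fully home, flat on the drive plate. Do not force or drop it, let go of it when it is home, and leave the red-hubbed lap, the red block and the jar where they are.

Things in the scene. Friction and masses are not known exactly. Their poses are not given: they have to be found in the camera images.
- spindle (a point): On the hone's spindle axis, level with the top face of its round aluminium drive plate (diameter 110 mm). Axes are the machine's: x towards the mast, z up; it does not turn with the spindle. A steel pilot, diameter 16 mm with tapered nose, stands 14 mm above this point; across it lies the brass drive tongue, 44 x 10 mm, 7 mm high, at an angle that is NOT measured and differs every time.
- mast (a point): On the axis of the machine's mast, 140 mm from the spindle axis along the machine's x, level with the top of the drive plate. The mast is an upright rod, diameter 12 mm, whose top is 185 mm above this point.
- fixture_head (a point): Centre of the sharpening fixture's head: black block 30 x 32 mm, 42 mm high plus a 9 mm knob, underside 28 mm above the drive plate, 100 mm from the mast axis on a level arm. x points to the mast. The arm swings about the mast, up to 2 rad to either side of the spindle, moves with 1.2 N at the head and stays where left. Clear: 115 mm or more from the spindle axis, seen from above.
- lap_knob (a point): Half-way up the round steel knob (diameter 34 mm, 30 mm tall) of the lap to fit, 33 mm above the lap's underside: grey disc, diameter 127 mm, 10 mm thick, lying flat on the bench, with a BLUE hub, diameter 68 mm, rising 8 mm above it; the knob stands on the hub. About 0.4 kg. When home this point is 33 mm above the spindle point.
- lap_seat (a point): Centre of the flat underside of the blue-hubbed lap. Under the hub a cross keyway, two slots 13 mm wide, 54 mm long, 15 mm deep, runs along this frame's x and y (white lines on the hub). The cross also takes the pilot, with 1.2 mm of play. The lap drops home every quarter turn, with about 3 degrees of play either way; until then it rides on the tongue, 7 mm too high.
- lap: The blue-hubbed lap as a whole; origin at the centre of its underside.
- machine: The power hone: fixed black box 280 x 170 mm, 135 mm high; origin at the centre of its underside, x along its length, spindle 60 mm to its -x side, mast 80 mm to its +x side, top of the drive plate 150 mm up. Drive plate, pilot and tongue turn together when turned with more than 0.2 N m; from above the tongue can be seen once the fixture is aside.
- lap_b_knob (a point): Half-way up the knob of the other lap, same sizes but dark face and RED hub: leave it alone.
- rack_mid (a point): Centre of the red graver block, 60 x 36 x 22 mm: leave it alone.
- jar_mid (a point): Centre of a small amber jar, diameter 42 mm, 50 mm high: leave it alone.
Mind the look-alikes: they are no part of the job. What is shaped like the lap but purple is not meant.

How it is judged (in metres and radians):
On the way, in this order (a step that is already met when the one before it is completed fails the run):
1. the fixture head is swung clear, at least 115 mm from the spindle axis (horizontal distance between fixture_head and spindle above 0.115 m), for 0.2 s.
2. the lap has dropped over the tongue and lies home: underside within 2.5 mm of the drive plate (horizontal distance between lap_seat and spindle below 0.003 m and z of lap_seat in the frame of spindle below 0.0025 m and angle between lap_seat's own z axis and vertical below 0.03 rad), for 0.2 s.
At the end, for the whole second after the job is handed in: The blue-hubbed lap lies flat on the drive plate (underside within 2.5 mm of it, tilt under 0.03 rad, centre within 3 mm of the spindle axis), at rest and let go, and the fixture head is still at least 115 mm from the spindle axis (all of step 2 and z of lap_seat in the frame of spindle above -0.0025 m and linear speed of lap below 0.02 m/s and horizontal distance between fixture_head and spindle above 0.115 m); the robot touches nothing.
It fails at once if the lap is forced or dropped: more than 40 N between it and the machine while it is not yet home (underside more than 3 mm above the drive plate) (contact force between lap and machine above 40 N and z of lap_seat in the frame of spindle above 0.003 m).
It fails at once if the lap is dropped on the machine: it moves faster than 0.4 m/s over the spindle (within 30 mm of its axis) between 3 and 50 mm above the drive plate (horizontal distance between lap_seat and spindle below 0.03 m and z of lap_seat in the frame of spindle between 0.003 and 0.05 m and linear speed of lap above 0.4 m/s).
It fails at once if the lap is pressed on the machine with more than 80 N (contact force between lap and machine above 80 N).
It fails at once if the red-hubbed lap, the red block or the jar is moved more than 20 mm (distance of any of lap_b_knob, rack_mid, jar_mid from where it was at the start of the episode above 0.02 m).
It also fails if it takes over 72 s, if anything falls off the work surface, if the arm or the gripper's body presses on something with over 40 N, if the wrist force passes 120 N, or if a joint passes its speed limit or range.

## Working session

There is one attempt and no reset: what is moved stays moved. The work goes in short steps, Python scripts to look and compute and a tool call to move; the robot and the scene stay as the last step left them, time stands still between calls to the robot, and variables do not carry over. Pictures are saved under pics/ and viewed, at most 10 in all, crops included, and the job is handed in when it is done.

Besides the shell and the picture viewer there is one more tool, called after "Emit:" as name(argument=value, ...) on one line, values as JSON. apply_moves: Moves the arm, as the interface text tells. Its arguments: {"type":"object","properties":{"deltas":{"type":"array","items":{"type":"array","items":{"type":"number"}}},"grip_force":{"type":"number"}},"required":["deltas"]}

```bash
mkdir -p pics
cat > h.py <<'E'
import numpy as np, cv2
from scipy.spatial.transform import Rotation as R
from plant import env
def look(cam,name):
    s=env.read_state(); im,d=env.snapshot(cam); p=env.camera_params(cam)
    cv2.imwrite(f'pics/{name}.png',im[:,:,::-1]); np.savez(f'pics/{name}.npz',im=im,d=d,pos=s['eef_pos'],rot=s['tcp_rot'])
    return im,d,p,s
def cloud(cam,name):
    z=np.load(f'pics/{name}.npz'); p=env.camera_params(cam); d=z['d']
    f=210/np.tan(np.radians(p['fovy'])/2); v,u=np.mgrid[0:420,0:560]
    x=(u-p['cx']);y=(v-p['cy'])
    if cam=='wrist':
        r=np.hypot(x,y)+1e-9; th=r/f; k=np.tan(th)/r
        P=np.stack([x*k*d,y*k*d,d],-1); M=np.array(p['mount'])
        P=P@M[:3,:3].T+M[:3,3]
        P=P@R.from_quat(z['rot']).as_matrix().T+z['pos']
    else:
        P=np.stack([x/f*d,y/f*d,d],-1)
        P=P@R.from_quat(p['orientation']).as_matrix().T+np.array(p['position'])
    P[d==0]=np.nan
    return z['im'],P
E
python3 - <<'E'
from h import *
for c in('scene','side'):
    im,d,p,s=look(c,c+'0'); print(p)
print(env.camera_params('wrist')); print(s); print(env.grip_point_offset)
a=cv2.imread('pics/scene0.png');b=cv2.imread('pics/side0.png')
cv2.imwrite('pics/both.png',cv2.resize(np.vstack([a,b])[:, :],(400,600)))
E
```

```text
{'fovy': 52.96377016017212, 'cx': 283.31981024220096, 'cy': 214.29144649700538, 'position': array([ 964.04636331, -319.70683538,  974.84071909]), 'orientation': array([ 0.88524269,  0.3477001 , -0.10728725, -0.28972308])}
{'fovy': 43.35324686363589, 'cx': 276.55010328048326, 'cy': 211.82545347072323, 'position': array([ 500.00759742, -739.74970235, 1032.01341406]), 'orientation': array([ 0.92420396, -0.04251114,  0.00935438, -0.37941051])}
{'fovy': 65.70646984690485, 'cx': 280.2487287213496, 'cy': 210.8946908520508, 'mount': array([[-6.00264260e-06, -9.56198479e-01, -2.92719095e-01,
         7.50715338e+01],
       [ 9.99999884e-01, -1.46626223e-04,  4.58463870e-04,
         4.70274557e-01],
       [-4.81302750e-04, -2.92719059e-01,  9.56198369e-01,
        -1.43284086e+02],
       [ 0.00000000e+00,  0.00000000e+00,  0.00000000e+00,
         1.00000000e+00]])}
{'t': 0.05, 'joint_pos': array([-1.34003989e+00,  2.76575646e-01,  1.50611787e+00,  2.33813366e-05,
        1.36070934e+00, -1.21005817e-01]), 'joint_vel': array([ 0.00023529, -0.00132424, -0.00107711, -0.00040464,  0.00123041,
       -0.0003641 ]), 'effort': array([ 1.43052141e-03, -4.18081927e+01, -2.46679866e+01, -1.14743002e-04,
        5.60853572e-03, -3.13714196e-06]), 'eef_pos': array([ 197.99648808, -539.27615802,  230.4568345 ]), 'tcp_rot': array([ 9.84572771e-01,  1.74973255e-01, -3.82285724e-05, -9.04365638e-04]), 'force': array([-0.19699617, -0.50689604,  0.30932513]), 'ft_torque': array([-0.01612455,  0.02695814,  0.04018552]), 'gripper_force': 0.0, 'gripper_width': 0.999287199763982}
-18.700000000000003
```

View pics/scene0.png

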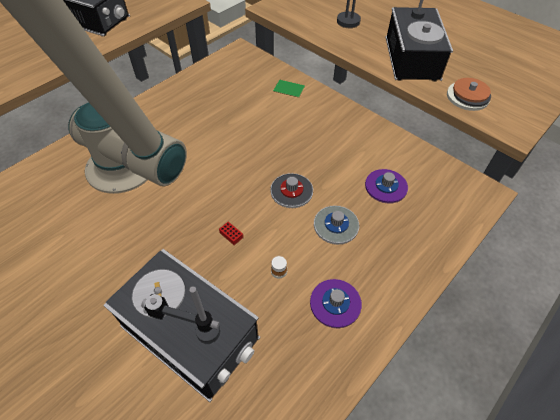

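View pics/side0.png

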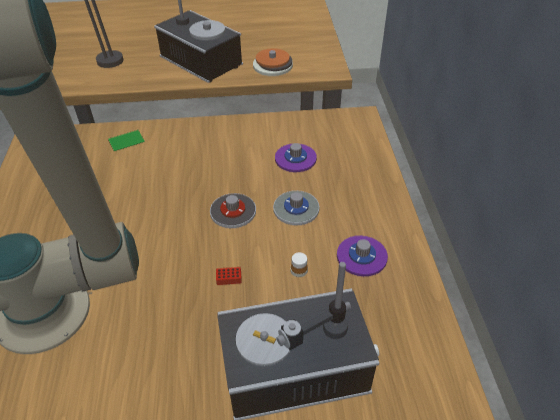

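Candidates in the scene picture: the grey disc with a blue hub at (337,222) fits. The purple discs at (387,183) and (336,301) and the dark disc with a red hub at (292,188) don't. The machine is at (183,320), with the fixture head at (153,300) over the plate. In the side picture the grey lap is at (296,205), the plate at (264,340), the tongue at (265,336), the head at (291,332) and the mast at (337,320).

```bash
cat > m.py <<'E'
from h import *
for c in('scene','side'):
    im,P=cloud(c,c+'0')
    def pt(u,v,r=2): 
        q=P[v-r:v+r+1,u-r:u+r+1].reshape(-1,3); return np.nanmedian(q,0).round(1)
    pts={'scene':dict(knob=(337,215),red=(292,181),jar=(279,262),blk=(231,233),plate=(175,290),head=(153,298),mast=(194,290),deck=(150,330)),
         'side':dict(knob=(296,198),red=(232,201),jar=(299,259),blk=(229,275),plate=(255,350),head=(291,327),mast=(341,266),deck=(300,365))}[c]
    print(c,{k:pt(*v).tolist() for k,v in pts.items()})
    # bands: plate top
    z=P[...,2]; f=im.astype(int); gray=(f.max(-1)-f.min(-1)<25)&(f.min(-1)>110)
    u,v=pts['plate']
    n,l=cv2.connectedComponents((gray&(abs(z-150)<6)).astype('uint8'))
    q=P[l==l[v,u]]
    c2,r=cv2.minEnclosingCircle(q[:,:2].astype('float32')); print('plate',c2,r,np.median(q[:,2]),len(q))
    u,v=pts['knob']; near=np.hypot(P[...,0]-pt(u,v)[0],P[...,1]-pt(u,v)[1])
    k=(near<25)&(z>43)&(z<54); print('knob top',np.nanmean(P[k],0),k.sum())
    k=(near<90)&(abs(z-10)<5); (c2,r)=cv2.minEnclosingCircle(P[k][:,:2].astype('float32')); print('disc',c2,r,np.nanmedian(z[k]))
    # machine top deck rectangle
    k=(abs(z-135)<5); k&=np.hypot(P[...,0]-pt(*pts['deck'])[0],P[...,1]-pt(*pts['deck'])[1])<250
    print('deck',cv2.minAreaRect(P[k][:,:2].astype('float32')))
    k=(z>300)&(z<345)&(np.hypot(P[...,0]-pt(*pts['mast'])[0],P[...,1]-pt(*pts['mast'])[1])<60); print('mast top',np.nanmedian(P[k],0),k.sum())
    for zz in (220,300):
        k=(abs(z-zz)<15)&(np.hypot(P[...,0]-pt(*pts['mast'])[0],P[...,1]-pt(*pts['mast'])[1])<40);print('mast',zz,np.nanmedian(P[k],0),k.sum())
E
python3 m.py
python3 - <<'E'
import cv2,numpy as np
a=cv2.imread('pics/scene0.png');b=cv2.imread('pics/side0.png')
A=cv2.resize(a[185:265,290:390],None,fx=4,fy=4,interpolation=2);B=cv2.resize(b[290:370,215:365],(400,213),interpolation=2)
cv2.imwrite('pics/crop1.png',np.vstack([A,B]))
E
```

```text
scene {'knob': [623.7, 281.3, 47.9], 'red': [454.1, 286.2, 47.9], 'jar': [609.0, 65.3, 50.2], 'blk': [442.4, 53.1, 22.7], 'plate': [531.6, -177.5, 149.8], 'head': [554.6, -230.1, 227.0], 'mast': [651.9, -188.2, 334.6], 'deck': [556.2, -266.3, 134.5]}
plate (508.8865966796875, -205.06295776367188) 55.726566314697266 150.31595394851684 1337
knob top [627.23972776 279.26616169  47.96047148] 109
disc (622.5335693359375, 285.0223388671875) 81.57482147216797 10.254745610394195
deck ((568.8102416992188, -198.03489685058594), (285.8897705078125, 175.4534454345703), 6.50657844543457)
mast top [ 652.05461782 -190.3683027   326.45309696] 101
mast 220 [ 653.28964401 -192.35711678  212.55373214] 194
mast 300 [ 652.94945396 -190.90758792  299.90742873] 57
side {'knob': [625.1, 272.5, 49.4], 'red': [453.4, 279.4, 48.5], 'jar': [608.2, 62.7, 50.6], 'blk': [438.2, 52.7, 22.3], 'plate': [490.4, -228.3, 150.8], 'head': [556.7, -234.6, 228.3], 'mast': [645.3, -190.8, 333.3], 'deck': [571.4, -259.4, 136.2]}
plate (508.4490661621094, -203.55120849609375) 55.488914489746094 150.59269852471311 1843
knob top [625.50869931 279.93178732  48.52376341] 97
disc (624.6305541992188, 272.2509460449219) 89.69165802001953 11.09684626271951
deck ((568.684326171875, -196.26284790039062), (284.07269287109375, 179.25466918945312), 6.416990280151367)
mast top [ 647.0395779  -191.57547737  323.81093572] 116
mast 220 [ 645.33392268 -192.74894604  212.43985133] 217
mast 300 [ 646.58563193 -191.8771822   299.43087897] 73
```

View pics/crop1.png

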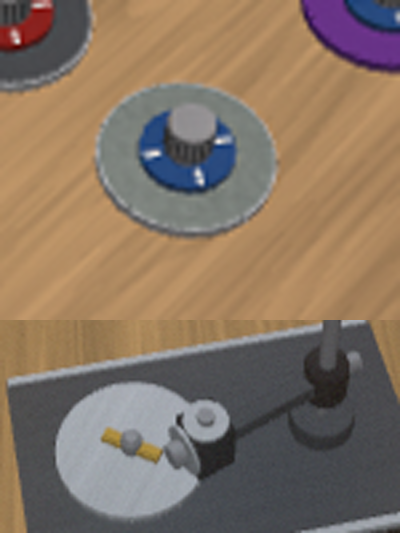

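The crop confirms it: grey disc, blue hub with white lines, standing apart from the purple and red ones. The spindle is at about (508.7,-204.3), with machine yaw about 6.45° and the mast at about (648,-189). The head is at about (555,-231), which is 102 mm from the mast and matches the stated 100. I'll push it on its +y side, so it swings toward -y.

Emit:
apply_moves(deltas=[[0,0.03,-0.014,-0.025,0],[0,0.047,-0.0225,-0.025,0],[0,0.047,-0.0225,0,0],[0,0.047,-0.0225,0,0],[0,0.047,-0.0225,0,0],[0,0.047,-0.0225,0,0],[0,0.047,-0.0225,0,0],[0,0.047,-0.0225,0,0]], grip_force=60)

```text
t: 1.1
eef_pos: [476.9, -253.6, 280.9]
tcp_rot: [0.985, 0.175, -0.0, -0.0]
force: [1.4, -0.1, -0.3]
gripper_width: -0.001
gripper_force: 0.0
```

Emit:
apply_moves(deltas=[[0,0.047,-0.0225,0,0],[0,0.033,-0.0155,0,0],[0,0,0,0,0],[0,0,0,0,0],[0,0,0,0.02,0],[0,0,0,0.02,0],[0,0,0,0.005,0],[0,0,0,0,0]])

```text
t: 2.1
eef_pos: [537.6, -192.6, 236.4]
tcp_rot: [0.985, 0.174, -0.0, 0.0]
force: [0.3, 0.1, -0.0]
gripper_width: -0.002
gripper_force: 0.0
```

Emit:
apply_moves(deltas=[[0,0,0,0.02,0],[0,0,0,0.02,0],[0,0,0,0,0],[0,-0.0026,0.0093,0,-5],[0,-0.0026,0.0093,0,-5],[0,-0.0026,0.0093,0,-5],[0,-0.0026,0.0093,0,-5],[0,-0.0026,0.0093,0,-5]])

```text
t: 3.1
eef_pos: [550.7, -238.5, 198.1]
tcp_rot: [0.923, 0.385, 0.001, 0.0]
force: [0.1, 1.4, 0.4]
gripper_width: -0.004
gripper_force: 0.6
```

Emit:
apply_moves(deltas=[[0,-0.0026,0.0093,0,-5],[0,-0.0026,0.0093,0,-5],[0,-0.0026,0.0093,0,-5],[0,-0.0026,0.0093,0,-5],[0,-0.0026,0.0093,0,-5],[0,-0.0026,0.0093,0,-5],[0,-0.0026,0.0093,0,-5],[0,-0.0026,0.0093,0,-5]])

```text
t: 4.1
eef_pos: [605.8, -290.1, 198.0]
tcp_rot: [0.735, 0.678, 0.0, 0.0]
force: [-1.5, 1.0, 0.5]
gripper_width: 0.0
gripper_force: 0.6
```

Emit:
apply_moves(deltas=[[0,-0.0026,0.0093,0,-5],[0,-0.0026,0.0093,0,-5],[0,-0.0026,0.0093,0,-5],[0,0,0,0,0],[0,0,-0.01,0,0],[0,0,-0.01,0,0],[0,0,0,-0.04,0],[0,0,0,-0.06,0]])

```text
t: 5.1
eef_pos: [611.5, -300.8, 295.4]
tcp_rot: [0.642, 0.766, -0.001, -0.003]
force: [1.3, -0.4, 0.5]
gripper_width: -0.001
gripper_force: 0.0
```

Run:
```python
from h import *
look('side','side1')
s=env.read_state();print(s['eef_pos'],R.from_quat(s['tcp_rot']).as_matrix()[:,0],s['joint_pos'])
```

```text
[ 614.90338723 -302.80594984  306.87783557] [-0.17512339  0.98450105 -0.00945939] [-5.58838859e-01  4.14411357e-01  1.11246911e+00 -3.22341544e-04
  1.60096093e+00 -7.34937081e-01]
```

View pics/side1.png

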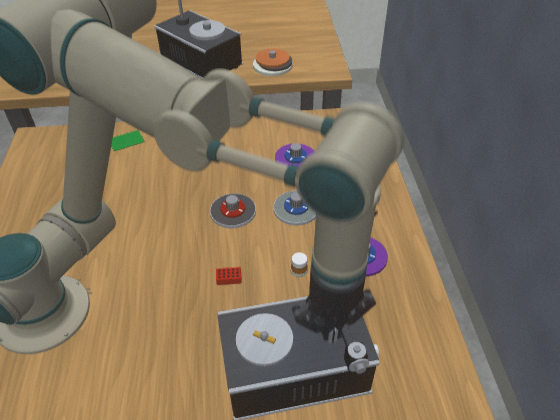

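The head now sits at (357,352), off the plate. The tongue is in full view at (264,337), and the lap is at (296,207).

Run:
```python
from h import *
im,P=cloud('side','side1'); f=im.astype(int); z=P[...,2]
m=(f[...,0]-f[...,2]>70)&(abs(z-157)<8)&(np.hypot(P[...,0]-508.7,P[...,1]+204.3)<40)
q=P[m][:,:2]; c=q.mean(0); w,V=np.linalg.eigh(np.cov((q-c).T)); print('tongue',len(q),c,np.sqrt(w*12),np.degrees(np.arctan2(V[1,1],V[0,1])),np.median(z[m]), cv2.minAreaRect(q.astype('float32')))
m=(abs(P[...,0]-655)<50)&(abs(P[...,1]+290)<50)&(z>218)&(z<240); print('head',np.nanmean(P[m],0),m.sum())
for c in('scene','side'):
    im,P=cloud(c,c+'0'); f=im.astype(int)
    rr=np.hypot(P[...,0]-625.5,P[...,1]-277)
    m=(f.min(-1)>165)&(rr<40)&(rr>17)&(abs(P[...,2]-18)<6)
    for p in P[m]: print(p.round(0)[:2],np.degrees(np.arctan2(p[1]-277,p[0]-625)).round())
```

```text
tongue 71 [ 509.61333618 -205.88713852] [ 8.72452937 53.31993548] 151.04722840693162 156.96838510417558 ((508.77655029296875, -204.86001586914062), (9.104764938354492, 42.72663879394531), 60.87690353393555)
head [ 662.64593928 -288.67018768  223.56459748] 305
[637. 301.] 63.0
[638. 305.] 64.0
[610. 259.] -129.0
[612. 261.] -130.0
[614. 263.] -127.0
[644. 270.] -21.0
[651. 265.] -25.0
[603. 301.] 132.0
[644. 270.] -19.0
[652. 269.] -17.0
[613. 262.] -129.0
[610. 257.] -127.0
```

Emit:
apply_moves(deltas=[[0,0,-0.05,0,10],[0,0,-0.055,0,0],[0,0.04,-0.01,0,0],[0.0854,0.06,0,0,0],[0.0854,0.06,0,0,0],[0.0854,0.06,0,0,0],[0.0854,0.06,0.0,0,0],[0.0854,0.06,0.01,0,0]])

```text
t: 6.15
eef_pos: [507.1, 31.3, 296.9]
tcp_rot: [0.707, 0.708, 0.0, 0.001]
force: [1.7, -0.4, -0.5]
gripper_width: 1.001
gripper_force: 0.0
```

Emit:
apply_moves(deltas=[[0.0854,0.055,0.025,0,0],[0.0854,0.055,0.025,0,0],[0.0854,0.055,0.025,0,0],[0.0854,0.055,0.025,0,0],[0.0854,0.04,0.01,0,0],[0.0854,0,0,0.03,0],[0.0854,0,0,0,0],[0.0854,0,0,0,0]])

```text
t: 7.15
eef_pos: [617.8, 289.5, 267.3]
tcp_rot: [0.706, 0.708, 0.0, 0.0]
force: [-0.4, -0.5, -0.2]
gripper_width: 1.001
gripper_force: 0.0
```

Run:
```python
from h import *
look('wrist','w1'); s=env.read_state();print(s['t'],s['eef_pos'],R.from_quat(s['tcp_rot']).as_matrix()[:,0])
im,P=cloud('wrist','w1')
z=P[...,2]; near=np.hypot(P[...,0]-625.5,P[...,1]-279)
k=(near<30)&(z>43); q=P[k][:,:2].astype('float32'); print('knob top',np.nanmean(P[k],0),k.sum(),cv2.minEnclosingCircle(q))
f=im.astype(int)
k=(near<45)&(f[...,2]-f[...,0]>40)&(abs(z-18)<4); q=P[k][:,:2].astype('float32'); print('hub',cv2.minEnclosingCircle(q),np.nanmedian(z[k]),k.sum())
v,u=np.where(k);print(u.mean(),v.mean())
```

```text
7.2 [618.16226029 289.50795078 267.88992381] [-1.57639163e-03  9.99998639e-01  4.87466227e-04]
knob top [621.41300312 299.1606568  328.00872322] 7774 ((625.7551879882812, 289.16949462890625), 24.613908767700195)
hub ((625.5184326171875, 281.72283935546875), 33.65283203125) 18.69306292725507 1314
285.2640791476408 178.29680365296804
```

View pics/w1.png

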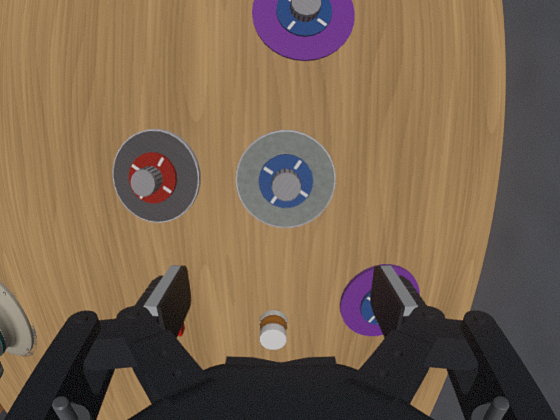

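The wrist view shows the grey lap with its blue hub at (285,180), white lines included. The red-hubbed lap is at (155,177) and the purple ones are at (303,12) and (380,305).

Run:
```python
from h import *
im,P=cloud('wrist','w1'); z=P[...,2]; f=im.astype(int)
k=(np.hypot(P[...,0]-625.5,P[...,1]-281)<25)&(z>42)&(z<56); q=P[k][:,:2].astype('float32'); print('knob',np.nanmean(P[k],0),k.sum(),cv2.minEnclosingCircle(q))
k=(np.hypot(P[...,0]-625.5,P[...,1]-281)<75)&(z>7)&(z<13); q=P[k][:,:2].astype('float32'); c,r=cv2.minEnclosingCircle(q);print('disc',c,r)
c=np.array([625.5,281.7])
d=P[...,:2]-c; rr=np.hypot(*np.moveaxis(d,-1,0)); a=np.degrees(np.arctan2(d[...,1],d[...,0]))
m=(rr>16)&(rr<33)&(f[...,0]>130)&(abs(z-18)<5)
print(m.sum(), np.sort(a[m]).round())
g=[]
A=a[m]%90; print('angle mod 90', np.degrees(np.angle(np.exp(4j*np.radians(A)).mean()))/4)
for lo in range(-180,180,90):
    w=m&(np.abs((a-lo-60+180)%360-180)<25)
    if w.sum()>3: print(lo+60,w.sum(),a[w].mean() if lo+60<150 else (a[w]%360).mean())
```

```text
knob [625.31138227 282.41939023  48.2604215 ] 667 ((625.2008666992188, 281.5272216796875), 17.53995132446289)
disc (625.1156005859375, 281.7845764160156) 63.383243560791016
123 [-128. -127. -127. -127. -126. -126. -126. -126. -126. -125. -125. -124.
 -124. -124. -124. -123. -123. -122. -122. -122. -122. -121. -121. -121.
 -120. -119.  -40.  -39.  -38.  -38.  -38.  -37.  -37.  -37.  -36.  -36.
  -36.  -35.  -35.  -35.  -34.  -33.  -33.  -33.  -33.  -33.  -32.  -31.
  -31.  -31.  -31.  -31.  -29.   52.   53.   53.   53.   53.   53.   54.
   54.   54.   55.   55.   55.   56.   56.   56.   56.   57.   57.   57.
   57.   57.   58.   58.   58.   59.   59.   59.   59.   59.   60.   60.
   60.   61.   61.   61.  142.  143.  143.  144.  144.  144.  144.  144.
  145.  145.  145.  146.  146.  147.  147.  147.  147.  147.  147.  148.
  148.  148.  149.  149.  149.  149.  149.  150.  150.  150.  151.  151.
  152.  152.  153.]
angle mod 90 -33.5284214367764
-120 26 -123.90039809355163
-30 27 -34.532196681088145
60 35 56.688710300136094
150 35 147.30723999469757
```

Emit:
apply_moves(deltas=[[0.0854,-0.0078,0.007,0.03,0],[0.0854,0,0,0.05,0],[0.0854,0,0,0.05,0],[0.0854,0,0,0.05,0],[0.0854,0,0,0.03,0],[0.0854,0,0,0.015,0],[0.0854,0,0,0,0],[0.0854,0,0,0,0]])

```text
t: 8.2
eef_pos: [626.3, 282.8, 43.3]
tcp_rot: [0.706, 0.708, 0.002, 0.001]
force: [-0.4, -0.4, -1.0]
gripper_width: 1.004
gripper_force: 0.0
```

Emit:
apply_moves(deltas=[[0.0854,-0.001,-0.001,0.012,0],[0.0854,0,0,0.009,0],[0.0854,0,0,0,0],[0.04,0,0,0,0],[0.03,0,0,0,0],[0.02,0,0,0,0],[0.02,0,0,0,0],[0.02,0,0,0,0]], grip_force=60)

```text
t: 9.2
eef_pos: [624.4, 281.6, 20.9]
tcp_rot: [0.706, 0.708, 0.001, 0.0]
force: [0.0, -0.2, 2.8]
gripper_width: 0.38
gripper_force: 60.4
```

Emit:
apply_moves(deltas=[[0.02,0,0,-0.01,0],[0.02,0,0,-0.025,0],[0.02,0,0,-0.045,0],[0.02,0,0,-0.05,0],[0.02,0,0,-0.05,0],[0.02,-0.01,0,-0.04,0],[0.02,-0.03,-0.01,-0.01,0],[0.02,-0.045,-0.011,0,0]])

```text
t: 10.2
eef_pos: [602.7, 196.6, 251.1]
tcp_rot: [0.705, 0.709, 0.001, 0.0]
force: [0.9, -0.3, -4.1]
gripper_width: 0.379
gripper_force: 60.4
```

Emit:
apply_moves(deltas=[[0.02,-0.05,-0.012,0,0],[0.02,-0.05,-0.012,0,0],[0.02,-0.05,-0.012,0,0],[0.02,-0.05,-0.012,0,0],[0.02,-0.05,-0.012,0,0],[0.02,-0.05,-0.012,0,0],[0.02,-0.04,-0.01,0,-2],[0.02,-0.03,-0.006,0,-2.5]])

```text
t: 11.2
eef_pos: [515.5, -175.3, 249.8]
tcp_rot: [0.678, 0.735, -0.0, -0.001]
force: [-0.0, -0.7, -4.2]
gripper_width: 0.382
gripper_force: 60.4
```

Emit:
apply_moves(deltas=[[0.02,-0.02,-0.005,0,0],[0.02,-0.008,-0.002,0,0],[0.02,0,0,0,0],[0.02,0,0,0,0],[0.02,0,0,0,0],[0.02,0,0,0,0],[0.02,0,0,0,0],[0.02,0,0,0,0]])

```text
t: 12.2
eef_pos: [512.4, -202.4, 250.3]
tcp_rot: [0.678, 0.735, -0.0, 0.0]
force: [-0.6, -0.2, -3.6]
gripper_width: 0.376
gripper_force: 60.4
```

```bash
cat > lap.py <<'E'
from h import *
import sys
from scipy.optimize import least_squares
n=sys.argv[1]
for c in('scene','side'):
    look(c,c+n); s=env.read_state(); im,P=cloud(c,c+n)
    zt=float(sys.argv[2]) if len(sys.argv)>2 else s['eef_pos'][2]-21+10
    k=(abs(P[...,2]-zt)<4)&(np.hypot(P[...,0]-s['eef_pos'][0],P[...,1]-s['eef_pos'][1])<72)
    k=cv2.morphologyEx(k.astype('uint8'),cv2.MORPH_OPEN,np.ones((3,3)))>0
    q=P[k]; 
    # outer points per angular bin -> circle r=63.5
    o=np.array([q[:,0].mean(),q[:,1].mean()]); o=s['eef_pos'][:2]
    a=np.degrees(np.arctan2(q[:,1]-o[1],q[:,0]-o[0]))//6; r=np.hypot(q[:,0]-o[0],q[:,1]-o[1])
    e=np.array([q[a==b][r[a==b].argmax()] for b in np.unique(a) if r[a==b].max()>55])[:,:2]
    f=least_squares(lambda x:np.hypot(*(e-x[:2]).T)-x[2],[*o,63],loss='soft_l1')
    print(c,len(e),f.x.round(1),'z',np.median(q[:,2]).round(1),len(q),'tcp',s['eef_pos'].round(1),s['t'],s['force'].round(1))
print(np.degrees(np.arctan2(*R.from_quat(s['tcp_rot']).as_matrix()[[1,0],0])),s['gripper_width'])
E
python3 lap.py 2
```

```text
scene 52 [ 513.8 -202.6   63.2] z 239.9 1829 tcp [ 512.4 -202.5  250.3] 12.25 [-0.4 -0.7 -3.5]
side 43 [ 512.6 -202.6   62.5] z 240.2 1806 tcp [ 512.4 -202.5  250.3] 12.3 [-0.3  0.1 -4.3]
94.65758134613505 0.37976175906967263
```

Emit:
apply_moves(deltas=[[0.02,-0.0015,-0.0043,0.01,0],[0.02,0,0,0.015,0],[0.02,0,0,0.015,0],[0.02,0,0,0.01,0],[0.02,0,0,0.006,0],[0.02,0,0,0.004,0],[0.02,0,0,0,0],[0.02,0,0,0,0]])

```text
t: 13.3
eef_pos: [508.6, -204.5, 190.8]
tcp_rot: [0.678, 0.735, 0.0, 0.001]
force: [0.6, 0.3, -3.3]
gripper_width: 0.379
gripper_force: 60.4
```

Emit:
apply_moves(deltas=[[0.02,0,0,0.002,0],[0.02,0,0,0.002,0],[0.02,0,0,0.001,0],[0.02,0,0,0.001,0],[0.02,0,0,0,0],[0.02,0,0,0,0],[0.02,0,0,0,0],[0.02,0,0,0,0]])

```text
t: 14.3
eef_pos: [508.3, -204.4, 184.3]
tcp_rot: [0.678, 0.735, -0.0, 0.0]
force: [0.3, -0.4, -3.9]
gripper_width: 0.378
gripper_force: 60.4
```

Emit:
apply_moves(deltas=[[0.02,0,0,0.001,0],[0.02,0,0,0.001,0],[0.02,0,0,0.001,0],[0.02,0,0,0.0005,0],[0.02,0,0,0,0],[0.02,0,0,0,0],[0.02,0,0,0,0],[0.02,0,0,0,0]])

```text
t: 15.3
eef_pos: [508.3, -204.4, 180.8]
tcp_rot: [0.678, 0.735, -0.0, 0.0]
force: [0.4, 0.4, -3.7]
gripper_width: 0.383
gripper_force: 60.4
```

Emit:
apply_moves(deltas=[[0.02,0,0,0.001,0],[0.02,0,0,0.001,0],[0.02,0,0,0.0005,0],[0.02,0,0,0,0],[0.02,0,0,0,0],[0.02,0,0,0,0],[0.02,0,0,0,0],[0.02,0,0,0,0]])

```text
t: 16.3
eef_pos: [508.3, -204.3, 178.3]
tcp_rot: [0.678, 0.735, -0.0, 0.0]
force: [0.1, 0.2, -4.1]
gripper_width: 0.379
gripper_force: 60.4
```

Emit:
apply_moves(deltas=[[0.02,0,0,0.0005,0],[0.02,0,0,0.0005,0],[0.02,0,0,0.0005,0],[0.02,0,0,0,0],[0.02,0,0,0,0],[0.02,0,0,0,0],[0.02,0,0,0,0],[0.02,0,0,0,0]])

```text
t: 17.3
eef_pos: [508.3, -204.4, 176.8]
tcp_rot: [0.678, 0.735, -0.0, 0.0]
force: [-0.2, 0.3, -3.6]
gripper_width: 0.384
gripper_force: 60.4
```

Emit:
apply_moves(deltas=[[0.02,0,0,0.0005,0],[0.02,0,0,0.0005,0],[0.02,0,0,0.0005,0],[0.02,0,0,0.0005,0],[0.02,0,0,0,0],[0.02,0,0,0,0],[0.02,0,0,0,0],[0.02,0,0,0,0]])

```text
t: 18.3
eef_pos: [508.3, -204.4, 174.8]
tcp_rot: [0.678, 0.735, -0.0, 0.0]
force: [-0.4, 0.4, -3.4]
gripper_width: 0.382
gripper_force: 60.4
```

Emit:
apply_moves(deltas=[[0.02,0,0,0.0005,0],[0.02,0,0,0.0005,0],[0.02,0,0,0.0005,0],[0.02,0,0,0.0005,0],[0.02,0,0,0,0],[0.02,0,0,0,0],[0.02,0,0,0,0],[0.02,0,0,0,0]])

```text
t: 19.3
eef_pos: [508.3, -204.3, 172.8]
tcp_rot: [0.678, 0.735, 0.0, 0.0]
force: [-0.7, 0.2, -3.0]
gripper_width: 0.376
gripper_force: 60.4
```

The keyway has gone over the tongue without any contact force. I'll lower the rest in small steps until the plate takes the load.

Emit:
apply_moves(deltas=[[0.02,0,0,0.0005,0],[0.02,0,0,0,0],[0.02,0,0,0.0005,0],[0.02,0,0,0,0],[0.02,0,0,0.0005,0],[0.02,0,0,0,0],[0.02,0,0,0,0],[0.02,0,0,0,0]])

```text
t: 20.3
eef_pos: [508.3, -204.4, 171.3]
tcp_rot: [0.678, 0.735, -0.0, 0.0]
force: [-0.6, 0.8, -3.7]
gripper_width: 0.38
gripper_force: 60.4
```

Emit:
apply_moves(deltas=[[0.02,0,0,0.0003,0],[0.02,0,0,0,0],[0.02,0,0,0.0003,0],[0.02,0,0,0,0],[0.02,0,0,0.0002,0],[0.02,0,0,0,0],[0.02,0,0,0,0],[0.02,0,0,0,0]])

```text
t: 21.3
eef_pos: [508.2, -204.4, 170.8]
tcp_rot: [0.678, 0.735, -0.0, 0.0]
force: [-2.6, -0.4, 2.8]
gripper_width: 0.376
gripper_force: 60.6
```

Emit:
apply_moves(deltas=[[0.045,0,0,0,0],[0.06,0,0,0,0],[0.0854,0,0,0,0],[0.0854,0,0,0,0],[0.0854,0,0,-0.02,0],[0.0854,0,0,-0.03,0],[0.0854,0,0,-0.05,0],[0.0854,0,0,-0.05,0]])

```text
t: 22.3
eef_pos: [508.1, -204.3, 321.8]
tcp_rot: [0.678, 0.735, -0.0, -0.0]
force: [0.9, -0.2, -0.8]
gripper_width: 1.003
gripper_force: 0.0
```

Emit:
apply_moves(deltas=[[0.0854,0.03,-0.03,-0.03,0],[0.0854,0.05,-0.03,0,0],[0.0854,0.05,-0.03,0,0],[0.0854,0.05,-0.02,0,0],[0.0854,0,0,0,0],[0.0854,0,0,0,0],[0.0854,0,0,0,0],[0.0854,0,0,0,0]])

```text
t: 23.3
eef_pos: [384.6, -34.7, 350.2]
tcp_rot: [0.678, 0.735, -0.0, -0.0]
force: [-0.3, 0.3, -0.7]
gripper_width: 1.0
gripper_force: 0.0
```

```bash
sed -i "s/o=s\['eef_pos'\]\[:2\]/o=np.array([508.6,-204.5])/; s/s\['eef_pos'\]\[0\],P/508.6,P/; s/1\]-s\['eef_pos'\]\[1\])<72/1]+204.5)<72/" lap.py; python3 lap.py 3 160
python3 - <<'E'
from h import *
for c in('scene','side'):
    im,P=cloud(c,c+'3'); z=P[...,2]; n=np.hypot(P[...,0]-508.6,P[...,1]+204.5)
    k=(abs(z-160)<5)&(n>40)&(n<60); A=np.c_[P[k][:,:2]-[508.6,-204.5],np.ones(k.sum())]; s=np.linalg.lstsq(A,z[k],rcond=None)[0]; print('plane',s)
    k=(n<25)&(z>190); print('knob',np.nanmean(P[k],0),k.sum())
    k=(abs(P[...,0]-660)<50)&(abs(P[...,1]+290)<50)&(z>218)&(z<240); print('head',np.nanmean(P[k],0))
E
```

```text
scene 60 [ 509.6 -204.6   62.9] z 160.5 1822 tcp [384.5 -34.6 350.1] 23.35 [-0.1 -0.2  0.9]
side 60 [ 508.7 -203.4   62.9] z 160.8 2072 tcp [384.4 -34.5 350.2] 23.4 [ 1.2  0.2 -0.2]
94.58849359542411 1.0006838130115028
plane [ 1.13861913e-03 -7.49813785e-04  1.60535530e+02]
knob [ 511.44763806 -205.20669918  197.43450829] 229
head [ 666.08302474 -288.09392019  223.53050724]
plane [-2.07735287e-03  2.27820420e-03  1.60834203e+02]
knob [ 508.35528378 -205.49513977  197.84459982] 266
head [ 662.79998667 -288.80215303  223.46720303]
```

View pics/side3.png

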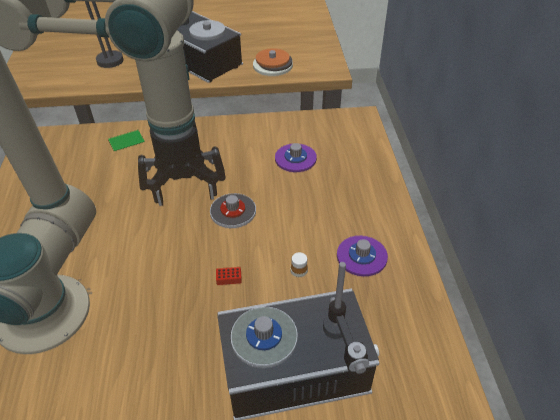

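The lap lies flat on the plate at (264,335), with its face about 10 mm above the plate top, so it is home. It is centred on the spindle, the head is at (357,352) and clear, and nothing else has moved.

```bash
python3 -c "
from plant import env
print(env.sign_off())"
```

```text
the job is handed in; nothing more can be done
None
```

The job is handed in, with no verdict returned: the blue-hubbed lap measured home, flat and centred on the drive plate and is let go, the fixture head is about 175 mm from the spindle axis, and the red-hubbed lap, red block and jar look unmoved.

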